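Put a conduit coupling away in the airtight parts tub and press its lid home

TASK

Put the short white conduit coupling that lies beyond the gap between the tub and the lid away in the grey tub: lower it gently to the tub's floor and let go only once it rests there. Lay the lid squarely on the tub and let go of it, then press it down point by point round its edge, firmly but never forcing it, until the gasket is fully home everywhere and the lid is flush. Leave the other things on the desk where they are.

Things in the scene. Friction and masses are not known exactly. Their poses are not given: they have to be found in the camera images.
- tub: Grey open parts tub, fixed. Origin: centre of its underside; x along its short side, y along its long side, z up. Inside 110 (x) x 150 (y) mm, floor 4 mm thick. Round the mouth a grey collar, 139 x 179 mm outside, inner edge flush with the inside; its upper face is 46 to 50 mm above the origin, differing from run to run, not reported. It gives springily 1 mm per 12 N.
- gasket (a point): Mid of the mouth, on the tub, 46 mm up. Black gasket in 6 lengths stands 6 mm out of the collar at x +/-62, y +/-82 mm. Each yields to 10 N, stays where pressed, and has a hard stop when flush. Corners first, then mid sides. A lid corner (over x +/-62, y +/-82) sinks at 10 to 17 N; at the stop it no longer yields: 20 N is enough to feel that. The lid stands 55 N; pressing its middle would take more.
- lid: Loose grey lid, 0.15 to 0.31 kg, lying upright on the desk. Origin: centre of its plug's lower edge; x along its short, y its long side. Plate 140 x 180 mm, 10 to 15 mm above the origin (bead 1 mm more). Plug below: 102 x 142 mm outside, 10 mm deep, has 4 mm to spare on each side in the tub. Fits either way round, long side along the tub's. Origin 42 to 46 mm above the tub's when just laid on, 36 to 40 home.
- lid_grip (a point): Middle of the lid's grip bar, 33 mm above the lid's origin. The bar is 18 mm thick (lid x), 70 mm long (lid y) and rises from 15 to 43 mm above the lid's origin; grip it across x from above.
- coupling: Loose white plastic conduit sleeve, 30 g, 24 mm thick and 50 mm long, lying on the desk with its length along its own y. Origin: centre of its underside. Grip it across x from above. It lies just beyond the gap between tub and lid, within 0.71 m of the robot; the longer thinner tube nearer the robot is an offcut, and any sleeve farther off is not meant.
- seal_front_left (a joint): Gasket length at the corner at tub x -62, y +82 mm: how far it has been pressed down, 0 (stands 6 mm proud) to 0.006 m (flush, home). It starts between 0 and 0.0015.
- seal_front_right (a joint): Gasket length at the corner at tub x -62, y -82 mm: how far it has been pressed down, 0 (stands 6 mm proud) to 0.006 m (flush, home). It starts between 0 and 0.0015.
- seal_far_left (a joint): Gasket length at the corner at tub x +62, y +82 mm: how far it has been pressed down, 0 (stands 6 mm proud) to 0.006 m (flush, home). It starts between 0 and 0.0015.
- seal_far_right (a joint): Gasket length at the corner at tub x +62, y -82 mm: how far it has been pressed down, 0 (stands 6 mm proud) to 0.006 m (flush, home). It starts between 0 and 0.0015.
- seal_front_mid (a joint): Gasket length at the middle of the long side at tub x -62, y 0 mm: how far it has been pressed down, 0 (stands 6 mm proud) to 0.006 m (flush, home). It starts between 0 and 0.0015.
- seal_far_mid (a joint): Gasket length at the middle of the long side at tub x +62, y 0 mm: how far it has been pressed down, 0 (stands 6 mm proud) to 0.006 m (flush, home). It starts between 0 and 0.0015.
- tape_measure: Bystander: black and orange tape measure, 62 x 83 x 38 mm, origin under its centre.
- screw_box: Bystander: small cardboard box of screws, 56 x 85 x 42 mm, origin under its centre.
- offcut: Bystander: white conduit offcut, 20 mm thick, 85 mm long, origin under its centre.
Not all that is in view belongs to the job. Several things have the shape of the coupling; the one meant has the colours described above.

How it is judged:
By the outcome, as a careful person would: the job done as asked, in the order asked, and still so for the second after the job is handed in, with the robot touching nothing.
It also fails if it takes over 72 s, if anything falls off the work surface, if the arm or the gripper's body presses on something with over 40 N, if the wrist force passes 120 N, or if a joint passes its speed limit or range.

ROBOT

A 7-joint arm with a two-finger parallel gripper is mounted at the origin on a cart in front of the work surface, level with it; the furniture and walls round the work are solid. World frame = base frame: x ahead of the robot, y to its left, z up, the work surface at z = 0. Lengths are in m, angles in rad, forces in N, time in s.
With the tool pointing down it reaches from about 0.375 to 0.925 m from the base axis. Payload 3.1 kg.
Tool frame: the origin (TCP) lies at the very end of the fingers, on their centre line; the grasp point (between the pads) lies 19 mm behind it; z points along the fingers, y is the line along which they close (so a half turn about z gives the same grasp; the last joint's range is limited). The gripper opens to 85 mm and grips with 20 to 120 N. Pads are 22 mm wide; open, the fingers measure 114 mm over their backs; the gripper's body (76 mm by 85 mm) begins 54 mm behind the grasp point. The pads swing forward as they close: fully open they stand 13 mm farther back than shut.
Start: joints at [-1.305, 0.383, 0.044, 1.598, -0.018, 1.161, -0.05], TCP at [0.231, 0.607, 0.231] pointing down, gripper open.
Joint ranges: [-2.61, 2.61], [-0.41, 2.15], [-1.48, 1.57], [0, 2.5], [-1.57, 4.71], [0.05, 1.97], [-2.85, 2.85]. Speed limits (rad/s): [2.79, 2.79, 3.14, 3.14, 3.14, 3.14, 3.14].

INTERFACE

Orientations are given as a rotation vector (axis times angle).
In Python, from plant import state, camera, camera_params, env gives the robot as it stands.
- The arm moves only by the tool arm_command, never from a script. Its argument "commands" is a list of rows, each a list of 6 numbers: the shift along the world's x, y, z in m, then the turn, a rotation vector about the world's x, y, z in rad. A call has 1 to 10 rows; each row shifts and turns the commanded pose from where the row before left it; what a row does not reach is not made up. A row lasts 1/10 s, in which the tool goes at most 50 mm and 8.59 degrees, less where a joint would pass 70% of its speed; a pose out of reach is approached as far as the arm can. A call with a gripper value outside its range is refused whole. "jaw" is the closure, from -1 (fully open) to 1 (shut), set as the call begins (left out, the last holds). The fingers move at their own pace and stop on an object; the grip force is fixed at half the most. Time passes only in rows, so rows that do not move let the fingers close. It gives the time, the measured TCP pose, the force, the opening and the grip force at its end, in the units of the state.
- state(): the state, without advancing time (a new reading comes with each control period).
- camera(name): name is "side" or "top" or "wrist"; returns (picture, depth): 420x560x3 uint8, blue, green, red; 420x560 float32, m along the optical axis (not along the pixel's ray), 0 where there is no reading.
- camera_params(name): a dict with "K" (3x3 intrinsics, pixels), "extrinsics" (4x4, takes a point from camera to world coordinates); the wrist camera has in their place "hand_eye" (4x4, takes a point from camera to tool coordinates, whose origin is the TCP and whose axes are the flange's). Camera axes: x right, y down, z forward; pixel columns grow to the right and rows downward; lengths in m; the calibration is good to about 2 mm. A picture is of the moment at which its call begins: read the wrist's pose just before it. camera_params takes no time and is no camera call.
- env.job_done(): hands the job in; it is judged then, once.
The state is a dict: "clock": time; "joint_pos": joint angles; "joint_velocities": joint speeds; "effort": joint torques, N m; "eef_pos": TCP position; "ee_rot": TCP orientation; "contact_force": force on the tool from outside, world axes, zero at the start; "wrist_torque": the same for the moment, N m; "width": finger opening in m; "finger_force": force on a finger pad.
Only numpy, scipy, OpenCV 4.12 (cv2) and the standard library are available. Lean on these libraries where they do the work, as an engineer would, in place of code of your own. Each camera call takes 0.05 s, during which the arm holds its last target. There are 200 camera calls.

## Working session

There is one attempt and no reset: what is moved stays moved. The work goes in short steps, Python scripts to look and compute and a tool call to move; the robot and the scene stay as the last step left them, time stands still between calls to the robot, and variables do not carry over. Pictures are saved under pics/ and viewed, at most 10 in all, crops included, and the job is handed in when it is done.

Besides the shell and the picture viewer there is one more tool, called after "Request:" in YAML: its name, and indented under it one key for each argument. arm_command: Moves the arm, as the interface text tells. Its arguments: {"type":"object","properties":{"commands":{"type":"array"},"jaw":{"type":"number"}},"required":["commands"]}

```bash
ls; mkdir -p pics
cat > h.py <<'E'
import numpy as np, cv2
from scipy.spatial.transform import Rotation as R
from plant import state, camera, camera_params, env
def cloud(name):
    p=camera_params(name); s=state(); im,d=camera(name)
    if "extrinsics" in p: T=np.array(p["extrinsics"])
    else:
        T0=np.eye(4);T0[:3,:3]=R.from_rotvec(s["ee_rot"]).as_matrix();T0[:3,3]=s["eef_pos"];T=T0@np.array(p["hand_eye"])
    K=np.array(p["K"]);v,u=np.mgrid[:420,:560]
    P=np.stack([(u-K[0,2])/K[0,0]*d,(v-K[1,2])/K[1,1]*d,d],-1)@T[:3,:3].T+T[:3,3]
    P[d==0]=np.nan
    return im,P
E
python3 - <<'E'
from h import *
print(state())
for n in("top","side"):
    im,P=cloud(n);cv2.imwrite(f"pics/{n}0.png",im);np.save(n+"0.npy",P)
    print(n,P[50::80,60::110].round(2).tolist())
E
```

```text
pics
{'clock': 0.0, 'joint_pos': array([-1.3048146 ,  0.38381784,  0.04383623,  1.59960004, -0.01790876,
        1.16117911, -0.04990648]), 'joint_velocities': array([-1.12659129e-03, -1.38392020e-03, -2.54378625e-03,  7.75674512e-05,
        3.74938890e-04,  1.23081442e-03,  6.20037055e-05]), 'effort': array([ 2.14093677e-05, -4.33468974e+01,  1.02480836e+00, -2.49515247e+01,
        1.06531344e-02,  1.14614947e-02, -1.27654303e-05]), 'eef_pos': array([0.23094475, 0.60657505, 0.22988619]), 'ee_rot': array([-0.56811521, -3.08944772,  0.00406702]), 'contact_force': array([ 0.18524143, -0.68566666, -1.04431446]), 'wrist_torque': array([-0.03636364, -0.00123992, -0.05550648]), 'finger_force': 0.0, 'width': 0.08561964116744476}
top [[[1.39, 0.92, -0.74], [1.39, 0.42, -0.75], [0.97, -0.08, 0.04], [0.99, -0.37, -0.0], [1.37, -1.08, -0.74]], [[0.78, 0.5, 0.0], [0.78, 0.21, 0.0], [0.78, -0.08, 0.0], [0.77, -0.36, 0.0], [1.0, -1.06, -0.75]], [[0.57, 0.49, -0.0], [0.56, 0.19, 0.04], [0.57, -0.08, 0.0], [0.57, -0.35, -0.0], [0.65, -1.04, -0.75]], [[0.37, 0.47, 0.02], [0.37, 0.2, -0.0], [0.37, -0.07, -0.0], [0.37, -0.35, -0.0], [0.3, -1.02, -0.76]], [[0.18, 0.46, 0.01], [-0.03, 0.39, -0.75], [0.11, -0.07, -0.24], [-0.03, -0.54, -0.75], [-0.03, -0.99, -0.75]]]
side [[[1.66, -1.44, 0.39], [1.07, -1.44, 0.38], [0.46, -1.43, 0.38], [-0.16, -1.45, 0.37], [0.08, 0.09, 0.5]], [[1.76, -1.44, -0.05], [1.12, -1.45, -0.06], [0.46, -1.43, -0.07], [-0.21, -1.43, -0.09], [0.02, 0.05, 0.32]], [[1.18, -0.07, 0.08], [0.9, -0.21, 0.0], [0.55, -0.1, 0.04], [-0.28, -1.45, -0.65], [-0.04, 0.05, 0.09]], [[1.21, -0.01, -0.16], [0.8, 0.32, 0.07], [0.57, 0.26, 0.01], [-0.07, -0.71, -0.75], [-0.05, 0.12, -0.12]], [[1.45, -0.27, -0.75], [0.79, 0.46, 0.0], [0.59, 0.48, 0.0], [0.39, 0.49, 0.0], [0.2, 0.51, 0.02]]]
```

View pics/top0.png

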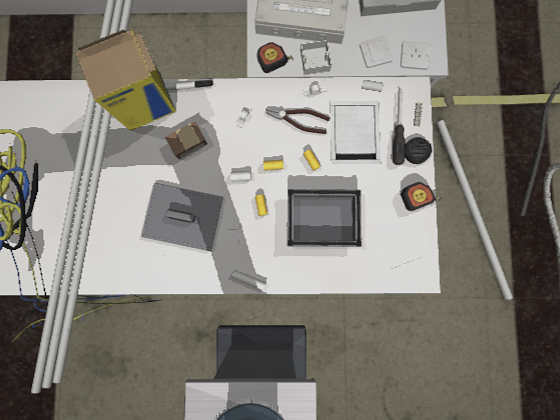

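View pics/side0.png

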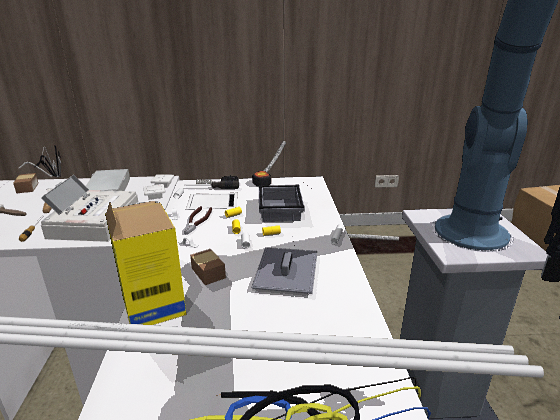

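The top view shows the lid at (182,215), the tub at (324,218), the coupling at (241,174) and the offcut at (248,280). A farther white sleeve at (245,116) is not meant. Three long pipes at columns 40–130 lie between the arm's start and the work, so I'll measure their height too.

```bash
cat >> h.py <<'E'
def rect(P,box,zlo,zhi):
    x0,x1,y0,y1=box
    m=(P[...,0]>x0)&(P[...,0]<x1)&(P[...,1]>y0)&(P[...,1]<y1)&(P[...,2]>zlo)&(P[...,2]<zhi)
    q=P[m]; (c,s,a)=cv2.minAreaRect((q[:,:2]*1000).astype(np.float32))
    return np.round(c,1),np.round(s,1),round(a,1),len(q),np.round(np.percentile(q[:,2],[5,50,95])*1000,1)
E
python3 - <<'E'
from h import *
P=np.load("top0.npy")
for n,(u,v) in dict(lid=(182,215),grip=(181,215),tub=(324,218),coup=(241,174),off=(248,280),p1=(60,280),p2=(78,220),p3=(110,60),p4=(50,383),p5=(100,100),box=(185,140)).items(): print(n,P[v,u].round(3))
def at(u,v,r):
    p=P[v,u];return (p[0]-r,p[0]+r,p[1]-r,p[1]+r)
print("coup",rect(P,at(241,174,.045),.008,.04))
print("couptop",rect(P,at(241,174,.045),.018,.04))
print("lidplate",rect(P,at(182,215,.14),.008,.03))
print("lidgrip",rect(P,at(182,215,.07),.03,.06))
print("collar",rect(P,at(324,218,.14),.035,.07))
print("collar2",rect(P,at(324,218,.14),.047,.07))
print("offcut",rect(P,at(248,280,.07),.008,.04))
q=P[:,:150][(P[:,:150,2]>.05)]; 
for x in np.arange(.1,1.0,.1):
    m=abs(q[:,0]-x)<.03; print(round(x,1),m.sum(), q[m].min(0).round(3) if m.any() else'', q[m].max(0).round(3) if m.any() else'')
E
```

```text
lid [0.552 0.164 0.042]
grip [0.552 0.167 0.042]
tub [ 0.546 -0.186  0.006]
coup [0.656 0.022 0.025]
off [0.394 0.004 0.019]
p1 [0.395 0.471 0.012]
p2 [0.543 0.429 0.021]
p3 [0.864 0.282 0.215]
p4 [0.149 0.483 0.012]
p5 [0.783 0.307 0.198]
box [0.74  0.16  0.043]
coup (array([654.4,  26.4]), array([23.3, 48.7]), 0.2, 184, array([14.7, 21.5, 25.2]))
couptop (array([654.9,  26.1]), array([48. , 20.8]), 90.0, 152, array([18.7, 22.3, 25.3]))
lidplate (array([539.5, 148.7]), array([247.8, 253.2]), 90.0, 3828, array([12.1, 15.3, 18.9]))
lidgrip (array([551.8, 171.7]), array([69.8, 21.3]), 78.5, 247, array([38.4, 42.3, 45.5]))
collar (array([ 544.6, -179. ]), array([177.5, 138. ]), 88.5, 1511, array([44.9, 50.6, 56.3]))
collar2 (array([ 544.4, -179.2]), array([176.9, 137.5]), 88.9, 1310, array([47.6, 51.4, 56.4]))
offcut (array([394.1,   4.9]), array([84.9, 19.7]), 67.6, 283, array([12.7, 18.6, 22.1]))
0.1 0  
0.2 0  
0.3 0  
0.4 0  
0.5 0  
0.6 0  
0.7 0  
0.8 2334 [0.778 0.2   0.05 ] [0.83  0.336 0.218]
0.9 1478 [0.87  0.201 0.207] [0.929 0.359 0.245]
```

Request:
arm_command:
  commands:
    - [0.028,-0.0385,0,0,0,-0.0805]
    - [0.028,-0.0385,0,0,0,-0.0805]
    - [0.028,-0.0385,0,0,0,-0.0805]
    - [0.028,-0.0385,0,0,0,-0.0805]
    - [0.028,-0.0385,0,0,0,-0.0805]
    - [0.028,-0.0385,0,0,0,-0.0805]
    - [0.028,-0.0385,0,0,0,-0.0805]
    - [0.028,-0.0385,0,0,0,-0.0805]
    - [0.028,-0.0385,0,0,0,-0.0805]
    - [0.028,-0.0385,0,0,0,-0.0805]
  jaw: -1

```text
clock: 1.1
eef_pos: [0.5117, 0.2207, 0.231]
ee_rot: [-1.737, -2.617, 0.0]
contact_force: [0.7, 1.1, -0.8]
width: 0.0851
finger_force: 0.0
```

Request:
arm_command:
  commands:
    - [0.028,-0.0385,0,0,0,-0.0805]
    - [0.028,-0.0385,0,0,0,-0.0805]
    - [0.028,-0.0385,0,0,0,-0.0805]
    - [0.028,-0.0385,0,0,0,-0.0805]
    - [0.028,-0.0385,0,0,0,-0.0805]
    - [0,0,0,0,0,0]

```text
clock: 1.7
eef_pos: [0.6534, 0.0193, 0.2311]
ee_rot: [2.232, 2.201, -0.006]
contact_force: [-0.8, -0.5, 0.9]
width: 0.0855
finger_force: 0.0
```

Run:
```python
from h import *
im,P=cloud("wrist");cv2.imwrite("pics/w1.png",im);np.save("w1.npy",P)
s=state();print(s["clock"],s["eef_pos"],s["ee_rot"],s["width"],s["contact_force"],s["joint_pos"])
print(P[20::95,30::125].round(3).tolist())
print("coup",rect(P,(.6,.7,-.02,.07),.010,.04)); print("couptop",rect(P,(.6,.7,-.02,.07),.017,.04))
```

```text
1.75 [0.65198457 0.02385686 0.23073403] [ 2.22942966  2.2098489  -0.00456467] 0.08578417834801048 [-0.31169086  1.1374838   0.86135696] [-0.53345039  0.43001057  0.5670666   1.61261444 -0.24139973  1.17085796
  0.07810296]
[[[0.409, 0.179, 0.002], [0.547, 0.167, 0.044], [0.658, 0.176, -0.0], [0.768, 0.165, 0.043], [0.897, 0.169, 0.017]], [[0.39, 0.088, 0.002], [0.528, 0.086, 0.015], [0.657, 0.085, 0.0], [0.791, 0.083, 0.001], [1.468, 0.07, -0.748]], [[0.381, -0.012, 0.019], [0.512, -0.019, 0.002], [0.656, -0.021, 0.001], [0.801, -0.023, 0.0], [0.945, -0.025, 0.001]], [[-0.284, -0.597, -0.746], [0.611, 0.023, 0.271], [0.655, -0.145, 0.0], [0.696, 0.024, 0.274], [0.951, -0.136, 0.021]], [[0.588, 0.014, 0.302], [0.633, 0.04, 0.328], [0.654, 0.032, 0.319], [0.676, 0.038, 0.326], [0.72, 0.013, 0.302]]]
coup (array([633.7,  24.6]), array([89.5, 66.9]), 89.7, 1054, array([16.2, 22.6, 24.9]))
couptop (array([642.6,   7.8]), array([93.9, 45.4]), 54.8, 976, array([18. , 22.8, 24.9]))
```

View pics/w1.png

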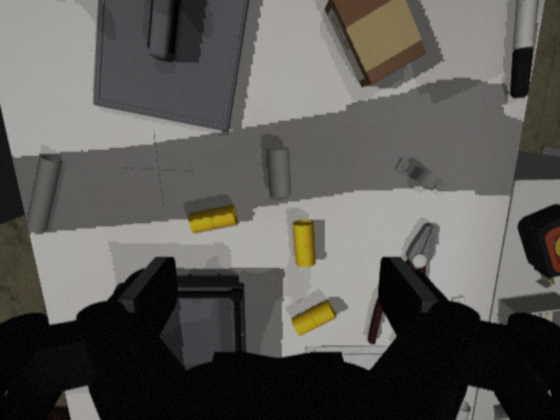

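The wrist view shows the coupling at (279,173), upright in the picture, with yellow sleeves at (213,218) and (305,244). The lid corner is at the upper left and the tub is at the lower left.

Run:
```python
from h import *
P=np.load("w1.npy")
for lo in(.012,.019):
    q=P[138:206,258:300]; q=q[q[...,2]>lo]
    print(cv2.minAreaRect((q[:,:2]*1000).astype(np.float32)),np.cov(q[:,:2].T*1000).round(1).tolist(),q.mean(0))
    w,v=np.linalg.eigh(np.cov(q[:,:2].T));print(np.degrees(np.arctan2(v[1,1],v[0,1])))
print([ (k,rect(np.load("top0.npy"),(.63,.69,-.01,.06),k,.04)) for k in(.012,.02)])
```

```text
((654.9896850585938, 24.839805603027344), (23.469982147216797, 50.23143768310547), 2.855053186416626) [[44.4, -8.5], [-8.5, 208.1]] [0.65499289 0.02550977 0.02187285]
92.94691677765056
((655.0709228515625, 24.837900161743164), (20.901493072509766, 50.22598648071289), 3.1501965522766113) [[31.6, -7.2], [-7.2, 207.7]] [0.65495567 0.02536539 0.02276091]
92.33783478005896
[(0.012, (array([654.4,  26.4]), array([23.3, 48.7]), 0.2, 181, array([15.1, 21.6, 25.2]))), (0.02, (array([654.1,  26.2]), array([18.7, 49.8]), 6.8, 118, array([20.4, 22.8, 25.6])))]
```

Request:
arm_command:
  commands:
    - [0.003,0.001,-0.03,0,0,0.029]
    - [0,0,-0.045,0,0,0.029]
    - [0,0,-0.045,0,0,0]
    - [0,0,-0.045,0,0,0]
    - [0,0,-0.03,0,0,0]
    - [0,0,0,0,0,0]
    - [0,0,0,0,0,0]

```text
clock: 2.45
eef_pos: [0.6536, 0.0325, 0.0361]
ee_rot: [-2.153, -2.285, 0.001]
contact_force: [0.7, -0.2, 0.1]
width: 0.0857
finger_force: 0.0
```

Run:
```python
from h import *
for i in range(3):
    s=state();print(s["clock"],s["eef_pos"],s["ee_rot"],s["contact_force"])
    im,P=cloud("wrist")
q=P[(P[...,2]>.01)&(P[...,2]<.03)&(abs(P[...,0]-.655)<.03)&(abs(P[...,1]-.025)<.04)]
print(cv2.minAreaRect((q[:,:2]*1000).astype(np.float32)),len(q),q[:,2].max())
```

```text
2.45 [0.65361562 0.03245047 0.03606726] [-2.15344815e+00 -2.28534818e+00  8.56760494e-04] [ 0.67292722 -0.21311194  0.09204502]
2.5 [0.65537717 0.03198577 0.03784153] [2.15436502 2.28495381 0.00330488] [-0.62304961  0.20132816  0.12183705]
2.55 [0.65626136 0.03171619 0.03882221] [2.15385882 2.28354535 0.00553068] [0.01057889 0.61987801 0.69751531]
((655.2039184570312, 25.25251007080078), (23.436948776245117, 50.74444580078125), 2.955737590789795) 3893 0.026123081080942273
```

Request:
arm_command:
  commands:
    - [0,-0.006,-0.012,0,0,0]
    - [0,0,-0.011,0,0,0]
    - [0,0,-0.008,0,0,0]
    - [0,0,0,0,0,0]
    - [0,0,0,0,0,0]

```text
clock: 3.1
eef_pos: [0.6538, 0.025, 0.0045]
ee_rot: [-2.156, -2.284, 0.001]
contact_force: [0.7, -0.5, -0.3]
width: 0.0854
finger_force: 0.0
```

Request:
arm_command:
  commands:
    - [0,0,0,0,0,0]
    - [0,0,0,0,0,0]
    - [0,0,0,0,0,0]
    - [0,0,0,0,0,0]
    - [0,0,0,0,0,0]
    - [0,0,0,0,0,0]
  jaw: 1

```text
clock: 3.7
eef_pos: [0.6548, 0.025, 0.0058]
ee_rot: [2.156, 2.284, 0.001]
contact_force: [-0.9, 0.5, 1.1]
width: 0.0209
finger_force: 60.7
```

Request:
arm_command:
  commands:
    - [0,0,0.015,0,0,0]
    - [0,0,0.035,0,0,0]
    - [0,0,0.045,0,0,-0.02]
    - [-0.01,-0.02,0.03,0,0,-0.025]
    - [-0.02,-0.037,0,0,0,-0.025]
    - [-0.02,-0.037,0,0,0,0]
    - [-0.02,-0.037,0,0,0,0]
    - [-0.02,-0.037,0,0,0,0]
    - [-0.02,-0.036,0,0,0,0]
    - [0,0,0,0,0,0]

```text
clock: 4.7
eef_pos: [0.5393, -0.1877, 0.1315]
ee_rot: [2.248, 2.192, -0.006]
contact_force: [-0.7, 0.0, -0.5]
width: 0.0206
finger_force: 60.4
```

Run:
```python
from h import *
for i in range(3):
    s=state();print(s["clock"],s["eef_pos"],s["ee_rot"],s["contact_force"],s["width"],s["finger_force"])
    im,P=cloud("top" if i else "wrist")
    if i==0: w=im
print("collar",rect(P,(.42,.67,-.31,-.05),.045,.06))
cv2.imwrite("pics/w2.png",np.hstack([cv2.resize(w,(400,300)),cv2.resize(im[120:300,200:440],(400,300))]))
```

```text
4.7 [ 0.53933271 -0.18765405  0.13146929] [ 2.2483351   2.19207012 -0.00572904] [-0.6697179   0.0349888  -0.54460164] 0.020620812225854747 60.42114973068237
4.75 [ 0.54164728 -0.18376838  0.13130269] [ 2.24445726e+00  2.19716958e+00 -1.36196355e-03] [-0.13430819 -0.17751333  0.18963085] 0.021353136671788463 60.42005181312561
4.8 [ 0.54338591 -0.18071551  0.13110048] [2.23977199e+00 2.20260813e+00 1.18234738e-03] [-0.08011417 -0.26627913  0.03994762] 0.020913051044828473 60.418206453323364
collar (array([ 545.7, -129.1]), array([ 75.3, 136.4]), 89.5, 547, array([46.6, 50.6, 56.5]))
```

View pics/w2.png

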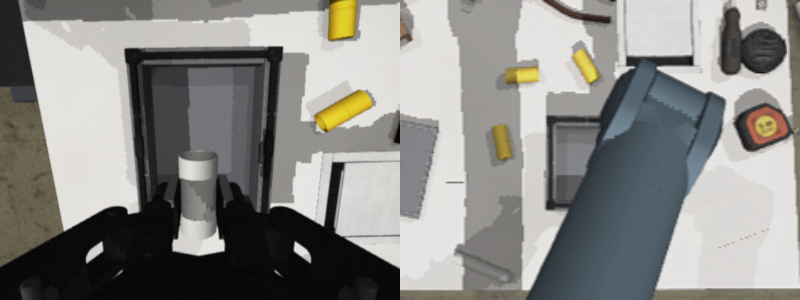

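The coupling is held in the fingers and centred over the tub.

Request:
arm_command:
  commands:
    - [0,0,-0.03,0,0,0]
    - [0,0,-0.035,0,0,0]
    - [0,0,-0.028,0,0,0]
    - [0,0,-0.014,0,0,0]
    - [0,0,-0.004,0,0,0]
    - [0,0,-0.002,0,0,0]
    - [0,0,0,0,0,0]
    - [0,0,0,0,0,0]

```text
clock: 5.65
eef_pos: [0.5456, -0.1794, 0.0187]
ee_rot: [2.234, 2.206, 0.003]
contact_force: [-0.3, -0.4, -1.2]
width: 0.0203
finger_force: 60.4
```

Request:
arm_command:
  commands:
    - [0,0,-0.002,0,0,0]
    - [0,0,-0.002,0,0,0]
    - [0,0,-0.001,0,0,0]
    - [0,0,0,0,0,0]

```text
clock: 6.05
eef_pos: [0.544, -0.179, 0.0121]
ee_rot: [-2.235, -2.207, 0.0]
contact_force: [0.2, -0.8, -0.0]
width: 0.0211
finger_force: 60.4
```

Request:
arm_command:
  commands:
    - [0,0,-0.001,0,0,0]
    - [0,0,-0.001,0,0,0]
    - [0,0,0,0,0,0]

```text
clock: 6.35
eef_pos: [0.5441, -0.179, 0.0101]
ee_rot: [-2.235, -2.207, 0.0]
contact_force: [1.0, 0.1, -0.6]
width: 0.0206
finger_force: 60.4
```

Request:
arm_command:
  commands:
    - [0,0,-0.0005,0,0,0]
    - [0,0,0,0,0,0]

```text
clock: 6.55
eef_pos: [0.5443, -0.1791, 0.0098]
ee_rot: [2.235, 2.208, 0.0]
contact_force: [0.5, -0.0, -0.3]
width: 0.021
finger_force: 60.5
```

Request:
arm_command:
  commands:
    - [0,0,-0.0005,0,0,0]
    - [0,0,0,0,0,0]

```text
clock: 6.75
eef_pos: [0.5443, -0.1791, 0.0097]
ee_rot: [-2.235, -2.207, -0.0]
contact_force: [-1.4, -0.2, 4.2]
width: 0.0214
finger_force: 61.0
```

Request:
arm_command:
  commands:
    - [0,0,0,0,0,0]
    - [0,0,0,0,0,0]
    - [0,0,0,0,0,0]
    - [0,0,0.01,0,0,0]
    - [0,0,0.02,0,0,0]
    - [0,0,0.04,0,0,0]
    - [0,0,0.045,0,0,0]
    - [0,0,0.045,0,0,0]
  jaw: 0.1

```text
clock: 7.55
eef_pos: [0.5437, -0.1791, 0.1711]
ee_rot: [-2.236, -2.207, 0.001]
contact_force: [1.7, 0.3, -0.1]
width: 0.038
finger_force: 0.0
```

Request:
arm_command:
  commands:
    - [0,0,0.04,0,0,0]
    - [0,0.04,0.02,0,0,0]
    - [0,0.04,0,0,0,-0.06]
    - [0,0.045,0,0,0,-0.06]
    - [0,0.045,0,0,0,-0.06]
    - [0,0.04,0,0,0,0]
    - [0,0.03,0,0,0,0]
    - [0,0,0,0,0,0]
    - [0,0,0,0,0,0]
  jaw: -1

```text
clock: 8.45
eef_pos: [0.5441, 0.0614, 0.2296]
ee_rot: [2.422, 2.0, -0.0]
contact_force: [-1.0, -0.6, -1.1]
width: 0.0856
finger_force: 0.0
```

Run:
```python
from h import *
for i in range(3):
    s=state();print(s["clock"],s["eef_pos"],s["ee_rot"],s["width"])
    im,P=cloud(["wrist","wrist","top"][i])
    if i==1: w=im;W=P
print("W plate",rect(W,(.43,.66,.055,.29),.011,.020),rect(W,(.43,.66,.055,.29),.03,.05))
print("T plate",rect(P,(.43,.66,.055,.29),.011,.020),rect(P,(.43,.66,.055,.29),.03,.05))
print("T collar",[rect(P,(.42,.67,-.31,-.05),z,.06) for z in(.04,.045,.049)])
print("in tub",rect(P,(.5,.59,-.24,-.11),.018,.04))
np.save("top2.npy",P);np.save("w3.npy",W)
cv2.imwrite("pics/w3.png",np.hstack([cv2.resize(w,(400,300)),cv2.resize(im[150:270,260:420],(400,300))]))
```

```text
8.45 [0.54412926 0.06136243 0.22962211] [ 2.42224132e+00  1.99984004e+00 -1.26099236e-04] 0.08558717018365107
8.5 [0.54425835 0.05968963 0.22963657] [ 2.42489933e+00  1.99604406e+00 -3.18924182e-04] 0.08538819416932854
8.55 [0.54429477 0.05886877 0.2296029 ] [ 2.42673647e+00  1.99390779e+00 -3.40460760e-04] 0.08511760801735224
W plate (array([549.2, 157.4]), array([152.2, 140.4]), 78.3, 20437, array([14.5, 15.9, 17.3])) (array([552.3, 170.8]), array([69.3, 21.2]), 78.0, 1827, array([40. , 43.2, 44.8]))Traceback (most recent call last):
  File "<stdin>", line 7, in <module>
  File "h.py", line 17, in rect
    return np.round(c,1),np.round(s,1),round(a,1),len(q),np.round(np.percentile(q[:,2],[5,50,95])*1000,1)
                                                                  ~~~~~~~~~~~~~^^^^^^^^^^^^^^^^^^
    return _quantile_unchecked(
        a, q, axis, out, overwrite_input, method, keepdims, weights)
    return _ureduce(a,
                    func=_quantile_ureduce_func,
    ...<5 lines>...
                    overwrite_input=overwrite_input,
                    method=method)
    r = func(a, **kwargs)
    result = _quantile(arr,
                       quantiles=q,
    ...<2 lines>...
                       out=out,
                       weights=wgt)
    slices_having_nans = np.isnan(arr[-1, ...])
                                  ~~~^^^^^^^^^
IndexError: index -1 is out of bounds for axis 0 with size 0
```

Request:
arm_command:
  commands:
    - [0.008,0.032,-0.03,0,0,-0.01]
    - [0,0.04,-0.045,0,0,0]
    - [0,0.04,-0.045,0,0,0]
    - [0,0,-0.045,0,0,0]
    - [0,0,-0.02,0,0,0]
    - [0,0,0,0,0,0]
    - [0,0,0,0,0,0]
    - [0,0,0,0,0,0]

```text
clock: 9.4
eef_pos: [0.5545, 0.1586, 0.0617]
ee_rot: [2.435, 1.982, 0.006]
contact_force: [0.4, 0.4, 0.9]
width: 0.0854
finger_force: 0.0
```

Run:
```python
from h import *
for i in range(3):
    s=state();print(s["clock"],s["eef_pos"],s["ee_rot"],s["width"])
    im,P=cloud(["wrist","wrist","top"][i])
    if i==1: w=im;W=P
np.save("top2.npy",P);np.save("w3.npy",W)
cv2.imwrite("pics/w3.png",np.hstack([cv2.resize(w,(400,300)),cv2.resize(im[150:270,260:420],(400,300))]))
print("W bar",rect(W,(.5,.61,.1,.24),.036,.05))
print("T collar",[rect(P,(.42,.67,-.31,-.05),z,.06) for z in(.04,.045,.049)])
print("in tub",rect(P,(.5,.59,-.24,-.11),.018,.04))
```

```text
9.4 [0.55448131 0.15857023 0.06165399] [2.43548554 1.98186693 0.00580475] 0.08544715002230573
9.45 [0.55447113 0.15898199 0.06180675] [2.43516395 1.98253134 0.00655107] 0.08529551469769925
9.5 [0.55422647 0.15926692 0.06172095] [2.43492563 1.98327311 0.00633657] 0.08542795589270429
W bar (array([552.7, 171.8]), array([69.6, 21.4]), 78.4, 5146, array([40.1, 43.2, 44.5]))
T collar [(array([ 544.6, -179.5]), array([177.2, 138.1]), 89.0, 1499, array([45.1, 50.6, 56.2])), (array([ 544.7, -179.1]), array([177.3, 138. ]), 88.6, 1425, array([46.5, 50.9, 56.3])), (array([ 544.3, -178.8]), array([176.8, 137.2]), 88.6, 1012, array([49.3, 52.7, 56.6]))]
in tub (array([ 543.9, -178.2]), array([49.8, 22.7]), 89.7, 199, array([19.1, 25.8, 29.5]))
```

View pics/w3.png

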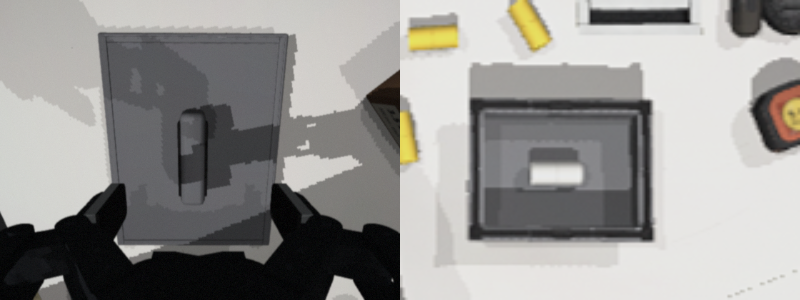

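The coupling lies on the tub floor, and the fingers straddle the lid's bar.

Request:
arm_command:
  commands:
    - [-0.001,0.012,-0.015,0,0,0]
    - [0,0,-0.014,0,0,0]
    - [0,0,-0.009,0,0,0]
    - [0,0,-0.004,0,0,0]
    - [0,0,0,0,0,0]
    - [0,0,0,0,0,0]

```text
clock: 10.15
eef_pos: [0.5514, 0.1709, 0.0174]
ee_rot: [2.435, 1.985, -0.001]
contact_force: [0.4, 0.3, 0.1]
width: 0.0853
finger_force: 0.0
```

Request:
arm_command:
  commands:
    - [0,0,0,0,0,0]
    - [0,0,0,0,0,0]
    - [0,0,0,0,0,0]
    - [0,0,0,0,0,0]
    - [0,0,0,0,0,0]
    - [0,0,0,0,0,0]
    - [0,0,0,0,0,0]
  jaw: 1

```text
clock: 10.85
eef_pos: [0.5519, 0.1715, 0.018]
ee_rot: [2.434, 1.985, 0.002]
contact_force: [-0.1, 0.0, 3.0]
width: 0.0172
finger_force: 59.4
```

Request:
arm_command:
  commands:
    - [0,0,0.005,0,0,0]
    - [0,0,0.015,0,0,0]
    - [0,0,0.03,0,0,0]
    - [0,0,0.035,0,0,0]
    - [0,0,0.03,0,0,0]
    - [0,0,0,0,0,0]
    - [0,0,0,0,0,0]

```text
clock: 11.55
eef_pos: [0.5513, 0.1716, 0.1334]
ee_rot: [-2.434, -1.985, -0.002]
contact_force: [0.1, -0.6, -2.3]
width: 0.0169
finger_force: 58.9
```

Request:
arm_command:
  commands:
    - [-0.001,-0.02,0,0,0,0.01]
    - [-0.001,-0.04,0,0,0,0.025]
    - [-0.001,-0.04,0,0,0,0.025]
    - [-0.001,-0.04,0,0,0,0.025]
    - [-0.001,-0.045,0,0,0,0.025]
    - [-0.001,-0.045,0,0,0,0.025]
    - [-0.001,-0.045,0,0,0,0.025]
    - [0,-0.04,0,0,0,0.02]
    - [0,-0.03,0,0,0,0]
    - [0,-0.005,0,0,0,0]

```text
clock: 12.55
eef_pos: [0.541, -0.1847, 0.131]
ee_rot: [-2.255, -2.186, 0.008]
contact_force: [-1.4, -0.2, -2.9]
width: 0.017
finger_force: 58.8
```

Request:
arm_command:
  commands:
    - [0,0,-0.02,0,0,0]
    - [0,0,-0.01,0,0,0]
    - [0,0,0,0,0,0]
    - [0,0,0,0,0,0]
    - [0,0,0,0,0,0]

```text
clock: 13.05
eef_pos: [0.5448, -0.178, 0.1029]
ee_rot: [2.245, 2.197, 0.001]
contact_force: [-0.0, 0.3, -2.7]
width: 0.017
finger_force: 58.8
```

Run:
```python
from h import *
for n in("wrist","side","top"):
    s=state();print(s["clock"],s["eef_pos"],s["ee_rot"],s["width"],s["contact_force"])
    im,P=cloud(n);np.save(n+"4.npy",P);cv2.imwrite(f"pics/{n}4.png",im)
    q=P[(abs(P[...,0]-.545)<.11)&(abs(P[...,1]+.179)<.13)]
    h,e=np.histogram(q[:,2],np.arange(.04,.16,.004));print(dict(zip(e.round(3).tolist(),h.tolist())))
```

```text
13.05 [ 0.54477065 -0.17795808  0.10287639] [2.24468231e+00 2.19745840e+00 7.31435233e-04] 0.01695584404167009 [-0.0450374   0.33282153 -2.69390852]
{0.04: 0, 0.044: 0, 0.048: 0, 0.052: 0, 0.056: 0, 0.06: 0, 0.064: 0, 0.068: 0, 0.072: 0, 0.076: 0, 0.08: 0, 0.084: 0, 0.088: 0, 0.092: 0, 0.096: 12216, 0.1: 55484, 0.104: 80, 0.108: 175, 0.112: 252, 0.116: 300, 0.12: 352, 0.124: 3405, 0.128: 4526, 0.132: 300, 0.136: 306, 0.14: 806, 0.144: 554, 0.148: 1302, 0.152: 1487}
13.1 [ 0.54493602 -0.17818787  0.10315091] [2.24459589e+00 2.19683944e+00 1.24891204e-03] 0.01716798372944044 [ 0.35446393 -0.28522472 -1.38420052]
{0.04: 48, 0.044: 68, 0.048: 105, 0.052: 96, 0.056: 68, 0.06: 0, 0.064: 0, 0.068: 0, 0.072: 0, 0.076: 0, 0.08: 0, 0.084: 1, 0.088: 13, 0.092: 0, 0.096: 33, 0.1: 750, 0.104: 94, 0.108: 11, 0.112: 17, 0.116: 14, 0.12: 19, 0.124: 23, 0.128: 52, 0.132: 14, 0.136: 15, 0.14: 11, 0.144: 10, 0.148: 22, 0.152: 25}
13.15 [ 0.5449589  -0.17834807  0.10324347] [2.24473431e+00 2.19644939e+00 1.38570805e-03] 0.016889835962401453 [ 0.69380141 -0.43432003 -1.82074033]
{0.04: 0, 0.044: 0, 0.048: 0, 0.052: 0, 0.056: 0, 0.06: 0, 0.064: 0, 0.068: 0, 0.072: 0, 0.076: 0, 0.08: 0, 0.084: 0, 0.088: 0, 0.092: 8, 0.096: 575, 0.1: 826, 0.104: 22, 0.108: 1, 0.112: 0, 0.116: 0, 0.12: 0, 0.124: 1, 0.128: 0, 0.132: 0, 0.136: 0, 0.14: 0, 0.144: 0, 0.148: 0, 0.152: 0}
```

View pics/wrist4.png

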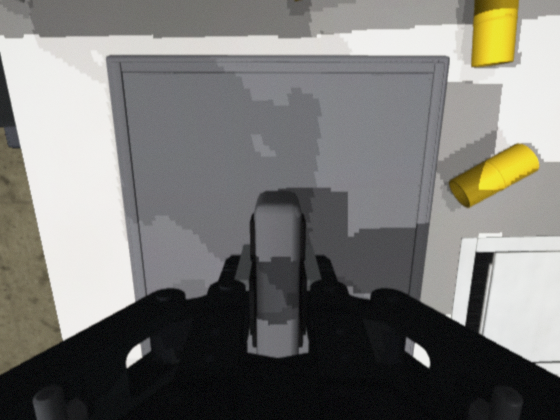

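The lid is held level above the tub. Its far edge runs from (108,57) to (448,57).

Run:
```python
from h import *
P=np.load("wrist4.npy"); m=(P[...,2]>.095)&(P[...,2]<.106)&(abs(P[...,0]-.545)<.11)&(P[...,1]>-.26)&(P[...,1]<0); q=P[m]
A=np.c_[q[:,:2]-[.545,-.179],np.ones(len(q))];print("tilt",np.linalg.lstsq(A,q[:,2],rcond=None)[0])
print("ymax",q[:,1].max())
for y in(-.17,-.14,-.11,-.10):
    r=q[abs(q[:,1]-y)<.003];print(y,r[:,0].min(),r[:,0].max(),(r[:,0].min()+r[:,0].max())/2)
for x in(.49,.545,.6):
    r=q[abs(q[:,0]-x)<.003];print(x,r[:,1].max())
s=state();a=np.degrees(np.arctan2(s["ee_rot"][1],s["ee_rot"][0]));print("tool y",2*a-90,s["eef_pos"])
```

```text
tilt [-0.00154685  0.0007833   0.10060265]
ymax -0.0863396907461612
-0.17 0.47502018049075234 0.6144033415037045 0.5447117609972284
-0.14 0.47547124862689155 0.6151382722711425 0.545304760449017
-0.11 0.47632082576190526 0.6154227945406779 0.5458718101512916
-0.1 0.47653072421471765 0.6162020848781293 0.5463664045464235
0.49 -0.0864726552763279
0.545 -0.08745447446543667
0.6 -0.08920664133287887
tool y -1.2556927524087058 [ 0.54491904 -0.17843508  0.10326274]
```

Request:
arm_command:
  commands:
    - [0,-0.001,-0.01,0,0,0]
    - [0,0,-0.012,0,0,0]
    - [0,0,-0.007,0,0,0]
    - [0,0,-0.004,0,0,0]
    - [0,0,-0.002,0,0,0]
    - [0,0,-0.002,0,0,0]
    - [0,0,0,0,0,0]

```text
clock: 13.9
eef_pos: [0.5443, -0.1796, 0.0654]
ee_rot: [-2.246, -2.196, 0.0]
contact_force: [-0.1, -0.1, -3.0]
width: 0.0171
finger_force: 58.8
```

Request:
arm_command:
  commands:
    - [0,0,-0.001,0,0,0]
    - [0,0,-0.001,0,0,0]
    - [0,0,0,0,0,0]

```text
clock: 14.2
eef_pos: [0.5443, -0.1796, 0.0636]
ee_rot: [2.246, 2.196, 0.0]
contact_force: [-0.2, -0.4, -1.7]
width: 0.0167
finger_force: 58.8
```

Request:
arm_command:
  commands:
    - [0,0,-0.001,0,0,0]
    - [0,0,0,0,0,0]

```text
clock: 14.4
eef_pos: [0.5444, -0.1796, 0.0626]
ee_rot: [2.246, 2.196, 0.0]
contact_force: [0.3, -0.4, -1.4]
width: 0.0167
finger_force: 59.0
```

Request:
arm_command:
  commands:
    - [0,0,-0.0005,0,0,0]
    - [0,0,0,0,0,0]

```text
clock: 14.6
eef_pos: [0.5445, -0.1797, 0.0623]
ee_rot: [2.246, 2.196, 0.001]
contact_force: [-0.6, -0.7, -0.7]
width: 0.017
finger_force: 59.1
```

Request:
arm_command:
  commands:
    - [0,0,-0.0005,0,0,0]
    - [0,0,0,0,0,0]

```text
clock: 14.8
eef_pos: [0.5445, -0.1797, 0.0619]
ee_rot: [2.246, 2.196, 0.001]
contact_force: [-0.8, -0.1, 1.1]
width: 0.0173
finger_force: 59.4
```

Request:
arm_command:
  commands:
    - [0,0,-0.0005,0,0,0]
    - [0,0,0,0,0,0]

```text
clock: 15.0
eef_pos: [0.5445, -0.1797, 0.0616]
ee_rot: [2.246, 2.196, 0.001]
contact_force: [-2.7, 0.4, 4.6]
width: 0.0169
finger_force: 59.9
```

Request:
arm_command:
  commands:
    - [0,0,0,0,0,0]
    - [0,0,0,0,0,0]
    - [0,0,0,0,0,0]
    - [0,0,0,0,0,0]
    - [0,0,0.01,0,0,0]
    - [0,0,0.02,0,0,0]
    - [0,0,0.03,0,0,0]
    - [0,0,0.02,0,0,0]
    - [0,0,0,0,0,0]
    - [0,0,0,0,0,0]
  jaw: -1

```text
clock: 16.0
eef_pos: [0.5446, -0.1796, 0.1417]
ee_rot: [2.246, 2.196, 0.002]
contact_force: [0.8, 0.2, -0.1]
width: 0.0853
finger_force: 0.0
```

```bash
cat > lid.py <<'E'
from h import *
s=state();im,P=cloud("wrist"); m=(P[...,2]>.045)&(P[...,2]<.066)&(abs(P[...,0]-.545)<.09)&(P[...,1]>-.26)&(P[...,1]<0); q=P[m]
A=np.c_[q[:,:2]-[.545,-.179],np.ones(len(q))];print("tilt",np.linalg.lstsq(A,q[:,2],rcond=None)[0])
for y in(-.14,-.10):
    r=q[abs(q[:,1]-y)<.003];print(y,r[:,0].min(),r[:,0].max(),(r[:,0].min()+r[:,0].max())/2)
for x in(.49,.6):
    r=q[abs(q[:,0]-x)<.003];print(x,r[:,1].max())
print(s["eef_pos"],s["contact_force"],s["clock"])
E
python3 lid.py
```

```text
tilt [0.00224207 0.00334123 0.05987689]
-0.14 0.4752317457475983 0.6148279266653506 0.5450298362064745
-0.1 0.4764708797814386 0.6157298306389622 0.5461003552102004
0.49 -0.08886009164610813
0.6 -0.09123177577069241
[ 0.54459299 -0.17959063  0.14165471] [ 0.84507751  0.16163965 -0.10475105] 16.0
```

Request:
arm_command:
  commands:
    - [-0.02,0.027,0,0,0,0]
    - [-0.02,0.028,0,0,0,0]
    - [-0.019,0.027,0,0,0,0]
    - [0,0,-0.03,0,0,0]
    - [0,0,-0.03,0,0,0]
    - [0,0,-0.012,0,0,0]
    - [0,0,-0.003,0,0,0]
    - [0,0,0,0,0,0]
    - [0,0,0,0,0,0]
  jaw: 1

```text
clock: 16.95
eef_pos: [0.4863, -0.0982, 0.0669]
ee_rot: [2.246, 2.195, 0.002]
contact_force: [0.4, -0.6, 0.1]
width: 0.0006
finger_force: 0.0
```

Request:
arm_command:
  commands:
    - [0,0,-0.002,0,0,0]
    - [0,0,-0.001,0,0,0]
    - [0,0,-0.001,0,0,0]
    - [0,0,-0.001,0,0,0]
    - [0,0,0,0,0,0]

```text
clock: 17.45
eef_pos: [0.4851, -0.0975, 0.061]
ee_rot: [-2.246, -2.196, 0.0]
contact_force: [-0.5, -0.1, -0.4]
width: 0.0
finger_force: 0.0
```

Request:
arm_command:
  commands:
    - [0,0,-0.001,0,0,0]
    - [0,0,-0.001,0,0,0]
    - [0,0,0,0,0,0]

```text
clock: 17.75
eef_pos: [0.4853, -0.0976, 0.0591]
ee_rot: [-2.246, -2.196, -0.0]
contact_force: [0.5, -0.4, 1.8]
width: 0.0001
finger_force: 0.6
```

Request:
arm_command:
  commands:
    - [0,0,-0.001,0,0,0]
    - [0,0,-0.001,0,0,0]
    - [0,0,0,0,0,0]

```text
clock: 18.05
eef_pos: [0.4854, -0.0975, 0.0579]
ee_rot: [-2.246, -2.195, -0.001]
contact_force: [-1.6, 0.7, 9.9]
width: 0.0001
finger_force: 4.6
```

Request:
arm_command:
  commands:
    - [0,0,-0.001,0,0,0]
    - [0,0,0,0,0,0]

```text
clock: 18.25
eef_pos: [0.4854, -0.0975, 0.0572]
ee_rot: [-2.246, -2.195, -0.001]
contact_force: [-4.1, 1.2, 11.2]
width: -0.0003
finger_force: 5.7
```

Request:
arm_command:
  commands:
    - [0,0,-0.001,0,0,0]
    - [0,0,0,0,0,0]

```text
clock: 18.45
eef_pos: [0.4854, -0.0975, 0.0564]
ee_rot: [-2.246, -2.195, -0.001]
contact_force: [-4.0, 0.9, 11.8]
width: -0.0003
finger_force: 6.3
```

Request:
arm_command:
  commands:
    - [0,0,-0.001,0,0,0]
    - [0,0,-0.001,0,0,0]
    - [0,0,0,0,0,0]

```text
clock: 18.75
eef_pos: [0.4854, -0.0974, 0.0544]
ee_rot: [-2.245, -2.195, -0.001]
contact_force: [-5.0, 1.5, 13.2]
width: -0.0004
finger_force: 6.7
```

Request:
arm_command:
  commands:
    - [0,0,-0.001,0,0,0]
    - [0,0,0,0,0,0]

```text
clock: 18.95
eef_pos: [0.4854, -0.0973, 0.0535]
ee_rot: [-2.245, -2.195, -0.001]
contact_force: [-4.4, 2.2, 14.6]
width: 0.0002
finger_force: 7.0
```

Request:
arm_command:
  commands:
    - [0,0,-0.001,0,0,0]
    - [0,0,0,0,0,0]

```text
clock: 19.15
eef_pos: [0.4855, -0.0973, 0.0529]
ee_rot: [-2.245, -2.195, -0.001]
contact_force: [-5.7, 1.6, 17.1]
width: -0.0001
finger_force: 8.8
```

Request:
arm_command:
  commands:
    - [0,0,-0.0005,0,0,0]
    - [0,0,0,0,0,0]

```text
clock: 19.35
eef_pos: [0.4855, -0.0973, 0.0526]
ee_rot: [-2.245, -2.194, -0.002]
contact_force: [-5.6, 2.6, 19.3]
width: -0.0002
finger_force: 9.8
```

Request:
arm_command:
  commands:
    - [0,0,-0.001,0,0,0]
    - [0,0,0,0,0,0]

```text
clock: 19.55
eef_pos: [0.4855, -0.0973, 0.0521]
ee_rot: [-2.245, -2.194, -0.002]
contact_force: [-7.0, 2.3, 23.6]
width: -0.0002
finger_force: 12.0
```

Request:
arm_command:
  commands:
    - [0,0,-0.0007,0,0,0]
    - [0,0,0,0,0,0]

```text
clock: 19.75
eef_pos: [0.4855, -0.0973, 0.0518]
ee_rot: [-2.245, -2.193, -0.002]
contact_force: [-9.0, 1.6, 27.3]
width: 0.0001
finger_force: 13.5
```

Request:
arm_command:
  commands:
    - [0,0,0.01,0,0,0]
    - [0,0,0.01,0,0,0]
    - [-0.001,-0.042,0,0,0,0]
    - [-0.001,-0.045,0,0,0,0]
    - [-0.001,-0.045,0,0,0,0]
    - [-0.001,-0.03,0,0,0,0]
    - [0,0,0,0,0,0]
    - [0,0,-0.004,0,0,0]
    - [0,0,-0.003,0,0,0]
    - [0,0,-0.001,0,0,0]

```text
clock: 20.75
eef_pos: [0.4812, -0.257, 0.0598]
ee_rot: [-2.241, -2.198, -0.0]
contact_force: [0.9, 0.6, -0.2]
width: -0.0002
finger_force: 0.0
```

Request:
arm_command:
  commands:
    - [0,0,-0.001,0,0,0]
    - [0,0,-0.001,0,0,0]
    - [0,0,-0.001,0,0,0]
    - [0,0,-0.001,0,0,0]
    - [0,0,0,0,0,0]

```text
clock: 21.25
eef_pos: [0.4816, -0.2585, 0.0578]
ee_rot: [-2.244, -2.196, -0.003]
contact_force: [-1.7, 3.2, 8.6]
width: -0.0003
finger_force: 4.0
```

Request:
arm_command:
  commands:
    - [0,0,-0.001,0,0,0]
    - [0,0,-0.001,0,0,0]
    - [0,0,-0.001,0,0,0]
    - [0,0,0,0,0,0]

```text
clock: 21.65
eef_pos: [0.4816, -0.2586, 0.0555]
ee_rot: [-2.244, -2.195, -0.003]
contact_force: [-4.0, 4.4, 13.1]
width: 0.0003
finger_force: 6.5
```

Request:
arm_command:
  commands:
    - [0,0,-0.001,0,0,0]
    - [0,0,-0.001,0,0,0]
    - [0,0,0,0,0,0]

```text
clock: 21.95
eef_pos: [0.4816, -0.2588, 0.0537]
ee_rot: [-2.244, -2.195, -0.003]
contact_force: [-4.2, 3.8, 13.3]
width: 0.0001
finger_force: 6.9
```

Request:
arm_command:
  commands:
    - [0,0,-0.001,0,0,0]
    - [0,0,0,0,0,0]

```text
clock: 22.15
eef_pos: [0.4816, -0.2589, 0.0531]
ee_rot: [-2.244, -2.195, -0.004]
contact_force: [-4.8, 3.4, 17.0]
width: -0.0003
finger_force: 8.2
```

Request:
arm_command:
  commands:
    - [0,0,-0.001,0,0,0]
    - [0,0,0,0,0,0]

```text
clock: 22.35
eef_pos: [0.4817, -0.2589, 0.0526]
ee_rot: [-2.244, -2.195, -0.004]
contact_force: [-6.8, 4.7, 20.2]
width: -0.0003
finger_force: 10.1
```

Request:
arm_command:
  commands:
    - [0,0,-0.001,0,0,0]
    - [0,0,0,0,0,0]

```text
clock: 22.55
eef_pos: [0.4817, -0.2589, 0.0522]
ee_rot: [-2.244, -2.194, -0.005]
contact_force: [-6.8, 6.1, 24.3]
width: -0.0
finger_force: 11.9
```

Request:
arm_command:
  commands:
    - [0,0,0.013,0,0,0]
    - [0,0,0.012,0,0,0]
    - [0.04,-0.001,0,0,0,0]
    - [0.042,-0.001,0,0,0,0]
    - [0.04,-0.001,0,0,0,0]
    - [0,0,0,0,0,0]
    - [0,0,-0.006,0,0,0]
    - [0,0,-0.004,0,0,0]
    - [0,0,-0.002,0,0,0]
    - [0,0,-0.001,0,0,0]

```text
clock: 23.55
eef_pos: [0.6015, -0.2629, 0.0602]
ee_rot: [-2.247, -2.193, 0.001]
contact_force: [1.0, 0.5, -0.4]
width: 0.0002
finger_force: 0.0
```

Request:
arm_command:
  commands:
    - [0,0,-0.001,0,0,0]
    - [0,0,-0.001,0,0,0]
    - [0,0,-0.001,0,0,0]
    - [0,0,-0.001,0,0,0]
    - [0,0,0,0,0,0]

```text
clock: 24.05
eef_pos: [0.6032, -0.2628, 0.058]
ee_rot: [-2.246, -2.196, -0.0]
contact_force: [-1.9, 0.9, 5.4]
width: -0.0
finger_force: 2.9
```

Request:
arm_command:
  commands:
    - [0,0,-0.001,0,0,0]
    - [0,0,-0.001,0,0,0]
    - [0,0,-0.001,0,0,0]
    - [0,0,0,0,0,0]

```text
clock: 24.45
eef_pos: [0.6033, -0.2629, 0.0562]
ee_rot: [-2.246, -2.195, -0.001]
contact_force: [-4.9, 2.5, 11.4]
width: -0.0003
finger_force: 5.4
```

Request:
arm_command:
  commands:
    - [0,0,-0.001,0,0,0]
    - [0,0,-0.001,0,0,0]
    - [0,0,0,0,0,0]

```text
clock: 24.75
eef_pos: [0.6034, -0.2631, 0.0543]
ee_rot: [-2.246, -2.196, -0.001]
contact_force: [-4.7, 1.5, 12.2]
width: -0.0002
finger_force: 5.7
```

Request:
arm_command:
  commands:
    - [0,0,-0.001,0,0,0]
    - [0,0,0,0,0,0]

```text
clock: 24.95
eef_pos: [0.6034, -0.2632, 0.0536]
ee_rot: [-2.246, -2.196, -0.001]
contact_force: [-4.0, 2.5, 13.4]
width: -0.0002
finger_force: 6.2
```

Request:
arm_command:
  commands:
    - [0,0,-0.001,0,0,0]
    - [0,0,0,0,0,0]

```text
clock: 25.15
eef_pos: [0.6034, -0.2632, 0.0532]
ee_rot: [-2.246, -2.195, -0.002]
contact_force: [-6.2, 1.7, 15.3]
width: -0.0005
finger_force: 7.5
```

Request:
arm_command:
  commands:
    - [0,0,-0.001,0,0,0]
    - [0,0,0,0,0,0]

```text
clock: 25.35
eef_pos: [0.6035, -0.2632, 0.0529]
ee_rot: [-2.246, -2.195, -0.002]
contact_force: [-7.1, 3.5, 17.7]
width: 0.0
finger_force: 8.9
```

Request:
arm_command:
  commands:
    - [0,0,-0.001,0,0,0]
    - [0,0,0,0,0,0]

```text
clock: 25.55
eef_pos: [0.6035, -0.2632, 0.0525]
ee_rot: [-2.246, -2.195, -0.003]
contact_force: [-7.6, 3.9, 20.6]
width: 0.0001
finger_force: 10.4
```

Request:
arm_command:
  commands:
    - [0,0,-0.001,0,0,0]
    - [0,0,0,0,0,0]

```text
clock: 25.75
eef_pos: [0.6036, -0.2632, 0.0522]
ee_rot: [-2.246, -2.195, -0.003]
contact_force: [-8.0, 4.4, 23.4]
width: -0.0002
finger_force: 11.8
```

Request:
arm_command:
  commands:
    - [0,0,0.013,0,0,0]
    - [0,0,0.014,0,0,0]
    - [0.001,0.042,0,0,0,0]
    - [0.001,0.045,0,0,0,0]
    - [0.001,0.045,0,0,0,0]
    - [0.001,0.03,0,0,0,0]
    - [0,0,-0.004,0,0,0]
    - [0,0,-0.006,0,0,0]
    - [0,0,-0.002,0,0,0]
    - [0,0,-0.001,0,0,0]

```text
clock: 26.75
eef_pos: [0.6065, -0.1033, 0.0604]
ee_rot: [2.25, 2.192, -0.003]
contact_force: [-0.2, -0.7, 0.5]
width: -0.0003
finger_force: 0.0
```

Request:
arm_command:
  commands:
    - [0,0,-0.001,0,0,0]
    - [0,0,-0.001,0,0,0]
    - [0,0,-0.001,0,0,0]
    - [0,0,-0.001,0,0,0]
    - [0,0,0,0,0,0]

```text
clock: 27.25
eef_pos: [0.6071, -0.1026, 0.0585]
ee_rot: [2.248, 2.194, -0.001]
contact_force: [-3.8, -0.8, 8.8]
width: 0.0001
finger_force: 4.3
```

Request:
arm_command:
  commands:
    - [0,0,-0.001,0,0,0]
    - [0,0,-0.001,0,0,0]
    - [0,0,-0.001,0,0,0]
    - [0,0,0,0,0,0]

```text
clock: 27.65
eef_pos: [0.6072, -0.1025, 0.056]
ee_rot: [2.248, 2.194, -0.001]
contact_force: [-4.8, -1.3, 10.6]
width: 0.0001
finger_force: 5.7
```

Request:
arm_command:
  commands:
    - [0,0,-0.001,0,0,0]
    - [0,0,-0.001,0,0,0]
    - [0,0,0,0,0,0]

```text
clock: 27.95
eef_pos: [0.6073, -0.1024, 0.0541]
ee_rot: [2.248, 2.194, -0.0]
contact_force: [-4.3, -0.9, 12.0]
width: 0.0
finger_force: 5.9
```

Request:
arm_command:
  commands:
    - [0,0,-0.001,0,0,0]
    - [0,0,0,0,0,0]

```text
clock: 28.15
eef_pos: [0.6073, -0.1024, 0.0535]
ee_rot: [-2.248, -2.194, 0.0]
contact_force: [-5.8, -0.1, 13.1]
width: -0.0001
finger_force: 6.8
```

Request:
arm_command:
  commands:
    - [0,0,-0.001,0,0,0]
    - [0,0,-0.001,0,0,0]
    - [0,0,0,0,0,0]

```text
clock: 28.45
eef_pos: [0.6074, -0.1024, 0.0527]
ee_rot: [-2.248, -2.194, -0.001]
contact_force: [-7.5, 0.2, 19.2]
width: -0.0001
finger_force: 10.0
```

Request:
arm_command:
  commands:
    - [0,0,-0.001,0,0,0]
    - [0,0,0,0,0,0]

```text
clock: 28.65
eef_pos: [0.6075, -0.1024, 0.0523]
ee_rot: [-2.248, -2.193, -0.001]
contact_force: [-8.7, -0.3, 23.9]
width: 0.0
finger_force: 11.6
```

Request:
arm_command:
  commands:
    - [0,0,-0.001,0,0,0]
    - [0,0,0,0,0,0]

```text
clock: 28.85
eef_pos: [0.6075, -0.1023, 0.052]
ee_rot: [-2.247, -2.193, -0.001]
contact_force: [-10.0, 1.3, 26.7]
width: -0.0
finger_force: 13.3
```

Request:
arm_command:
  commands:
    - [0,0,0.013,0,0,0]
    - [0,0,0.012,0,0,0]
    - [-0.001,-0.04,0,0,0,0]
    - [-0.001,-0.039,0,0,0,0]
    - [0,0,0,0,0,0]
    - [0,0,-0.007,0,0,0]
    - [0,0,-0.005,0,0,0]
    - [0,0,-0.003,0,0,0]
    - [0,0,-0.002,0,0,0]
    - [0,0,0,0,0,0]

```text
clock: 29.85
eef_pos: [0.6056, -0.178, 0.0554]
ee_rot: [-2.242, -2.198, -0.0]
contact_force: [-2.4, -0.2, 7.1]
width: 0.0002
finger_force: 3.7
```

Request:
arm_command:
  commands:
    - [0,0,-0.001,0,0,0]
    - [0,0,-0.001,0,0,0]
    - [0,0,-0.001,0,0,0]
    - [0,0,0,0,0,0]

```text
clock: 30.25
eef_pos: [0.6057, -0.178, 0.0533]
ee_rot: [-2.242, -2.198, -0.001]
contact_force: [-4.4, 0.8, 10.8]
width: 0.0005
finger_force: 5.7
```

Request:
arm_command:
  commands:
    - [0,0,-0.001,0,0,0]
    - [0,0,-0.001,0,0,0]
    - [0,0,0,0,0,0]

```text
clock: 30.55
eef_pos: [0.6058, -0.1781, 0.0527]
ee_rot: [-2.242, -2.198, -0.002]
contact_force: [-6.0, 1.3, 18.2]
width: -0.0006
finger_force: 8.9
```

Request:
arm_command:
  commands:
    - [0,0,-0.001,0,0,0]
    - [0,0,0,0,0,0]

```text
clock: 30.75
eef_pos: [0.6058, -0.1781, 0.0523]
ee_rot: [-2.242, -2.197, -0.002]
contact_force: [-8.1, 2.7, 21.2]
width: 0.0001
finger_force: 10.5
```

Request:
arm_command:
  commands:
    - [0,0,-0.001,0,0,0]
    - [0,0,0,0,0,0]

```text
clock: 30.95
eef_pos: [0.6058, -0.1781, 0.052]
ee_rot: [-2.242, -2.197, -0.003]
contact_force: [-8.3, 2.0, 24.7]
width: -0.0001
finger_force: 12.1
```

Request:
arm_command:
  commands:
    - [0,0,-0.001,0,0,0]
    - [0,0,0,0,0,0]

```text
clock: 31.15
eef_pos: [0.6059, -0.1781, 0.0517]
ee_rot: [-2.241, -2.197, -0.003]
contact_force: [-9.7, 3.5, 28.5]
width: -0.0001
finger_force: 13.7
```

Request:
arm_command:
  commands:
    - [0,0,0.015,0,0,0]
    - [0,0,0.04,0,0,0]
    - [-0.03,0,0.005,0,0,0]
    - [-0.046,0,0,0,0,0]
    - [-0.046,0,0,0,0,0]
    - [0,0,-0.03,0,0,0]
    - [0,0,-0.013,0,0,0]
    - [0,0,-0.004,0,0,0]
    - [0,0,-0.003,0,0,0]
    - [0,0,-0.001,0,0,0]

```text
clock: 32.15
eef_pos: [0.4827, -0.1775, 0.0555]
ee_rot: [-2.239, -2.195, 0.003]
contact_force: [-5.8, 3.4, 8.6]
width: 0.0002
finger_force: 4.3
```

Request:
arm_command:
  commands:
    - [0,0,0,0,0,0]
    - [0,0,-0.001,0,0,0]
    - [0,0,-0.001,0,0,0]
    - [0,0,-0.001,0,0,0]
    - [0,0,0,0,0,0]

```text
clock: 32.65
eef_pos: [0.4837, -0.1781, 0.0532]
ee_rot: [-2.241, -2.196, 0.001]
contact_force: [-4.5, 2.2, 9.7]
width: -0.0
finger_force: 4.2
```

Request:
arm_command:
  commands:
    - [0,0,-0.001,0,0,0]
    - [0,0,-0.001,0,0,0]
    - [0,0,0,0,0,0]

```text
clock: 32.95
eef_pos: [0.4838, -0.1781, 0.0524]
ee_rot: [-2.24, -2.195, 0.0]
contact_force: [-8.1, 3.4, 17.1]
width: -0.0003
finger_force: 8.8
```

Request:
arm_command:
  commands:
    - [0,0,-0.001,0,0,0]
    - [0,0,0,0,0,0]

```text
clock: 33.15
eef_pos: [0.4838, -0.1781, 0.0519]
ee_rot: [-2.24, -2.195, -0.0]
contact_force: [-8.5, 5.2, 21.5]
width: 0.0001
finger_force: 11.0
```

Request:
arm_command:
  commands:
    - [0,0,-0.001,0,0,0]
    - [0,0,-0.0005,0,0,0]
    - [0,0,0,0,0,0]

```text
clock: 33.45
eef_pos: [0.4838, -0.1782, 0.0513]
ee_rot: [-2.24, -2.194, -0.001]
contact_force: [-11.3, 5.1, 27.6]
width: 0.0003
finger_force: 14.2
```

Request:
arm_command:
  commands:
    - [0,0,0.015,0,0,0]
    - [0.001,0.04,0,0,0,0]
    - [0.001,0.041,0,0,0,0]
    - [0,0,0,0,0,0]
    - [0,0,-0.006,0,0,0]
    - [0,0,-0.003,0,0,0]
    - [0,0,-0.001,0,0,0]
    - [0,0,-0.001,0,0,0]
    - [0,0,-0.001,0,0,0]
    - [0,0,0,0,0,0]

```text
clock: 34.45
eef_pos: [0.4861, -0.0993, 0.0527]
ee_rot: [-2.248, -2.194, -0.002]
contact_force: [-2.2, 1.5, 11.7]
width: 0.0002
finger_force: 6.0
```

Request:
arm_command:
  commands:
    - [0,0,-0.001,0,0,0]
    - [0,0,-0.001,0,0,0]
    - [0,0,0,0,0,0]

```text
clock: 34.75
eef_pos: [0.4862, -0.0993, 0.0518]
ee_rot: [-2.247, -2.192, -0.003]
contact_force: [-6.0, 3.4, 21.5]
width: 0.0
finger_force: 10.6
```

Request:
arm_command:
  commands:
    - [0,0,0.013,0,0,0]
    - [0.04,-0.001,0,0,0,0]
    - [0.04,-0.001,0,0,0,0]
    - [0.041,0,0,0,0,0]
    - [0,0,0,0,0,0]
    - [0,0,-0.005,0,0,0]
    - [0,0,-0.004,0,0,0]
    - [0,0,-0.001,0,0,0]
    - [0,0,-0.001,0,0,0]
    - [0,0,0,0,0,0]

```text
clock: 35.75
eef_pos: [0.6052, -0.102, 0.053]
ee_rot: [-2.248, -2.194, -0.0]
contact_force: [-1.8, 0.5, 9.6]
width: 0.0002
finger_force: 5.0
```

Request:
arm_command:
  commands:
    - [0,0,-0.001,0,0,0]
    - [0,0,-0.001,0,0,0]
    - [0,0,0,0,0,0]

```text
clock: 36.05
eef_pos: [0.6053, -0.1021, 0.0523]
ee_rot: [-2.248, -2.193, -0.001]
contact_force: [-4.2, 1.7, 15.8]
width: 0.0002
finger_force: 8.3
```

Request:
arm_command:
  commands:
    - [0,0,0.013,0,0,0]
    - [-0.001,-0.04,0,0,0,0]
    - [-0.001,-0.045,0,0,0,0]
    - [-0.001,-0.045,0,0,0,0]
    - [0,-0.03,0,0,0,0]
    - [0,0,-0.005,0,0,0]
    - [0,0,-0.004,0,0,0]
    - [0,0,-0.001,0,0,0]
    - [0,0,-0.001,0,0,0]
    - [0,0,0,0,0,0]

```text
clock: 37.05
eef_pos: [0.6013, -0.2627, 0.053]
ee_rot: [2.246, 2.196, -0.006]
contact_force: [-5.1, -3.9, 9.4]
width: 0.0001
finger_force: 5.0
```

Request:
arm_command:
  commands:
    - [0,0,-0.001,0,0,0]
    - [0,0,-0.001,0,0,0]
    - [0,0,0,0,0,0]

```text
clock: 37.35
eef_pos: [0.6014, -0.2628, 0.0524]
ee_rot: [2.246, 2.196, -0.005]
contact_force: [-7.9, -2.6, 15.1]
width: -0.0003
finger_force: 8.0
```

Request:
arm_command:
  commands:
    - [0,0,-0.001,0,0,0]
    - [0,0,-0.001,0,0,0]
    - [0,0,0,0,0,0]

```text
clock: 37.65
eef_pos: [0.6014, -0.2628, 0.0517]
ee_rot: [-2.246, -2.196, 0.004]
contact_force: [-9.9, -1.5, 22.7]
width: -0.0002
finger_force: 11.1
```

Request:
arm_command:
  commands:
    - [0,0,0.014,0,0,0]
    - [-0.04,0.001,0,0,0,0]
    - [-0.04,0.001,0,0,0,0]
    - [-0.04,0.001,0,0,0,0]
    - [0,0,0,0,0,0]
    - [0,0,-0.005,0,0,0]
    - [0,0,-0.004,0,0,0]
    - [0,0,-0.001,0,0,0]
    - [0,0,-0.001,0,0,0]
    - [0,0,0,0,0,0]

```text
clock: 38.65
eef_pos: [0.4846, -0.2556, 0.0521]
ee_rot: [-2.24, -2.197, -0.003]
contact_force: [-6.9, 5.0, 18.5]
width: 0.0001
finger_force: 9.3
```

Request:
arm_command:
  commands:
    - [0,0,-0.001,0,0,0]
    - [0,0,-0.001,0,0,0]
    - [0,0,0,0,0,0]

```text
clock: 38.95
eef_pos: [0.4847, -0.2556, 0.0513]
ee_rot: [-2.24, -2.196, -0.004]
contact_force: [-9.3, 6.0, 27.2]
width: -0.0001
finger_force: 13.3
```

Every point is now stiff at the stop. I'll lift clear, back off towards −y and check that the lid is flush.

Request:
arm_command:
  commands:
    - [0,0,0.02,0,0,0]
    - [0,0,0.045,0,0,0]
    - [0,0,0.045,0,0,0]
    - [0.02,-0.02,0.04,0,0,0]
    - [0.02,-0.02,0.04,0,0,0]
    - [0.02,-0.02,0,0,0,0]
    - [0,0,0,0,0,0]
    - [0,0,0,0,0,0]

```text
clock: 39.75
eef_pos: [0.5445, -0.3165, 0.2374]
ee_rot: [-2.243, -2.198, 0.001]
contact_force: [-0.6, 0.5, -0.7]
width: -0.0002
finger_force: 0.0
```

Run:
```python
from h import *
s=state();im,P=cloud("wrist");im2,P2=cloud("side")
print(s["eef_pos"],s["contact_force"],s["clock"])
m=(P[...,2]>.04)&(P[...,2]<.066)&(abs(P[...,0]-.545)<.1)&(P[...,1]>-.3)&(P[...,1]<-.05); q=P[m]
A=np.c_[q[:,:2]-[.545,-.179],np.ones(len(q))];print("tilt",np.linalg.lstsq(A,q[:,2],rcond=None)[0])
print(cv2.minAreaRect((q[:,:2]*1000).astype(np.float32)))
c,sn=np.cos(-.0227),np.sin(-.0227)
for a in(-58,58):
  for b in(-78,0,78):
    x=.5445+(a*c-b*sn)/1000;y=-.1795+(a*sn+b*c)/1000
    r=P[(abs(P[...,0]-x)<.005)&(abs(P[...,1]-y)<.005)&(P[...,2]<.1)];print(a,b,len(r),np.median(r[:,2]).round(4))
cv2.imwrite("pics/w5.png",np.hstack([cv2.resize(im,(400,300)),cv2.resize(im2[150:240,220:340],(400,300))]))
```

```text
[ 0.5444796  -0.31652697  0.23744188] [-0.60795379  0.52601554 -0.70305075] 39.75
tilt [-5.78084243e-06 -1.32284262e-03  5.46361890e-02]
((544.1629638671875, -211.09689331054688), (116.90708923339844, 140.36196899414062), 89.3407974243164)
-58 -78 118 0.0546
-58 0 143 0.0544
-58 78 0 nan
58 -78 112 0.0547
58 0 138 0.0546
58 78 0 nan
  return _methods._mean(a, axis=axis, dtype=dtype,
  ret = ret.dtype.type(ret / rcount)
```

View pics/w5.png

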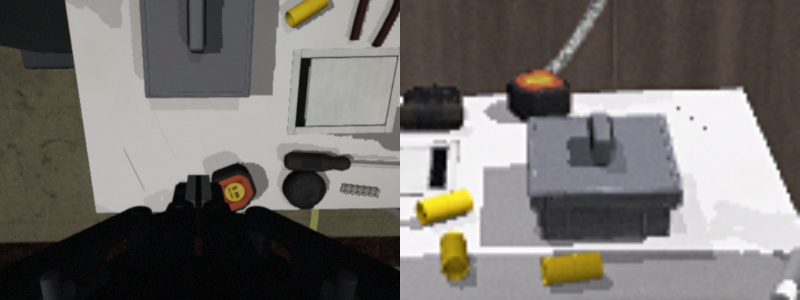

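The lid sits square and level on the tub: the four lid points in view agree within 0.3 mm, and it came down about 5.3 mm. The robot is clear of everything.

```bash
python3 -c "
from plant import env
print(env.job_done())"
```

```text
the job is handed in; nothing more can be done
None
```

I handed the job in at about 40 s: the coupling rests on the tub floor, and the lid sits level on the tub, pressed home at all four corners and both mid-sides with at most about 30 N.

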